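# Feel for a crossed thread on the board clamp

### The arm

A 6-joint arm with a two-finger parallel gripper is mounted at the origin on the work surface. World frame = base frame: x ahead of the robot, y to its left, z up, the work surface at z = 0. Lengths are in mm, angles in rad, forces in N, time in s.
With the tool pointing down it reaches from about 400 to 925 mm from the base axis. Payload 12.5 kg.
Tool frame: the origin (TCP) lies on the front face of the gripper's body, between the roots of the fingers; the fingertips stand 78 mm ahead of it and the grasp point (between the pads) lies 59 mm ahead of it (env.nose_length is the distance from the TCP to the fingertips, in mm); z points along the fingers, y is the line along which they close (so a half turn about z gives the same grasp; the last joint's range is limited). The gripper opens to 95 mm and grips with 3 to 60 N. Pads are 20 mm wide; open, the fingers measure 119 mm over their backs; the gripper's body (75 mm by 180 mm) begins 59 mm behind the grasp point.
Start: joints at [1.178, 0.491, 1.559, -0, 1.092, -0.106], TCP at [176.783, 599.488, 292.261] pointing down, gripper open.
Joint ranges: [-3.1, 3.1], [-0.84, 2.19], [0.05, 2.79], [-1.13, 4.28], [0.06, 2.93], [-2.69, 2.69]. Speed limits (rad/s): [2.22, 2.22, 2.79, 3.14, 3.14, 3.14].

### API

Orientations are given as [roll, pitch, yaw] about the fixed x, y, z axes, in that order (R = Rz(yaw) Ry(pitch) Rx(roll)).
In Python, from cell import env gives the robot as it stands.
- The arm moves only by the tool jog_arm, never from a script. Its argument "motion" is a list of rows, each a list of 7 numbers: the turn, a rotation vector about the tool's x, y, z in degrees, then the shift along the tool's x, y, z in mm, then the finger opening in mm, from 0 to 95.1. In form: [[wx, wy, wz, x, y, z, hand], ...]. A call has 1 to 10 rows; each row shifts and turns the commanded pose from where the row before left it, along the tool's axes as they then stand; what a row does not reach is not made up. A row lasts 1/8 s, in which the tool goes at most 62.5 mm and 10.7 degrees, less where a joint would pass 70% of its speed; a pose out of reach is approached as far as the arm can. A call is refused whole if a number of a shift passes 62.5 or a number of a turn 10.7, either way. A call with a gripper value outside its range is refused whole. The fingers move at their own pace and stop on an object; the grip force is fixed at half the most. Time passes only in rows, so rows that do not move let the fingers close. It gives the time, the measured TCP pose, the force, the opening and the grip force at its end, in the units of the state.
- env.state(): the state, without advancing time (a new reading comes with each control period).
- env.read_camera(name): name is "scene" or "side" or "wrist"; returns a dict with "color" (384x512x3 uint8, red, green, blue), "z_map" (384x512 float32, mm along the optical axis (not along the pixel's ray), 0 where there is no reading), "camera_matrix" (3x3 intrinsics, pixels), "world_to_cam" (4x4, takes a point from world to camera coordinates). Camera axes: x right, y up, looking along -z (the intrinsics and any distortion apply to the point x, -y, -z); pixel columns grow to the right and rows downward; lengths in mm; the calibration is good to about 2 mm. A picture is of the moment at which its call begins.
- env.job_done(): hands the job in; it is judged then, once.
Trained networks look in the newest picture that a camera, given by its name, has taken for a name from the list of things; names that differ only in an ending like _2 or _b are one class to them, and where a whole thing is asked for, a point or a joint stands for the part that bears it (a point fixed in the world has none). Each returns a list of dicts, best first, with "score" (0 to 1); they miss things now and then, are a little off and sometimes report something else, mostly with a low value. They report only what shows in the picture. A call takes as long as a camera call.
- env.recognise(camera, thing): "location" ([column, row] in pixels, amid what is visible of it).
The state is a dict: "t": time; "joints": joint angles; "qvel": joint speeds; "tau": joint torques, N m; "eef_pos": TCP position; "tcp_rot": TCP orientation; "ft_force": force on the tool from outside, world axes, zero at the start; "moment": the same for the moment, N m; "opening": opening from 0.0 (shut) to 1.0 (fully open); "grip_force": force on a finger pad.
Only numpy, scipy, OpenCV 4.12 (cv2) and the standard library are available. Lean on these libraries where they do the work, as an engineer would, in place of code of your own. Each camera call takes 0.05 s, during which the arm holds its last target. There are 200 camera calls.

### The job

The wing screw on the clamp that holds the circuit board has been started crooked. Turn it clockwise (seen from above) gently until it first begins to resist, stop there without forcing it, then turn it back counter-clockwise by an eighth of a turn and let go. Leave the wing screw of the empty clamp as it is.

Things in the scene. Friction and masses are not known exactly. Their poses are not given: they have to be found in the camera images.
- screw_grip (a point): Centre of the steel wing of the screw to turn, 74 mm above the table: an upright bar 44 mm long, 12 mm thick, 22 mm tall, x along its length, z up, clear all round above 56 mm over the table. It turns about the upright axis here and stays level. It stands in the middle of the bridge of a low fixed aluminium clamp (base 110 x 90 mm) that has a green circuit board (130 x 58 mm) under the bridge.
- screw (a joint): Angle run by that screw in its thread (rad), growing clockwise seen from above; zero is arbitrary. It turns freely (0.02 N m), and after 0.4 to 1.2 rad clockwise from the start it binds: from there this reading stands still. Turned back, the screw is free again and stays where it is left.
- thread (a joint): How far the bound screw has been turned on against its crossed thread (rad, clockwise): within 0.02 of zero while the screw runs freely; once it binds, all further turning of the wing shows here, resisted like a spring by 0.12 N m per 0.1 rad and springing back when eased. 0.4 rad spoils the thread.
- spare_tip (a point): Mid-height of one end of the wing, 22 mm from its screw's axis and 74 mm above the table, on the other clamp, of the same make but empty (no circuit board); to be left alone. x points out along the bar.

How it is judged:
By the outcome, as a careful person would: the job done as asked, in the order asked, and still so for the second after the job is handed in, with the robot touching nothing.
It also fails if it takes over 45 s, if anything falls off the work surface, if the arm or the gripper's body presses on something with over 40 N, if the wrist force passes 120 N, or if a joint passes its speed limit or range.

## Working session

There is one attempt and no reset: what is moved stays moved. The work goes in short steps, Python scripts to look and compute and a tool call to move; the robot and the scene stay as the last step left them, time stands still between calls to the robot, and variables do not carry over. Pictures are saved under pics/ and viewed, at most 10 in all, crops included, and the job is handed in when it is done.

Besides the shell and the picture viewer there is one more tool, called after ">>>" by a JSON object that holds its "fn" and its "kwargs", one argument or row to a line. jog_arm: Moves the arm, as the interface text tells. Its arguments: {"type":"object","properties":{"motion":{"type":"array"}},"required":["motion"]}

```bash
mkdir -p pics; cat > h.py <<'E'
from cell import env
import numpy as np, cv2
def P(c,u,v,z=None):
    K=c["camera_matrix"];M=np.linalg.inv(c["world_to_cam"])
    d=c["z_map"][int(round(v)),int(round(u))]
    r=np.array([(u-K[0,2])/K[0,0],-(v-K[1,2])/K[1,1],-1.])
    if z is None: return M[:3,:3]@(r*d)+M[:3,3]
    w=M[:3,:3]@r; return M[:3,3]+w*(z-M[2,3])/w[2]
def save(c,n): cv2.imwrite("pics/"+n,c["color"][:,:,::-1])
E
python3 - <<'E'
from h import *
ims=[]
for n in["scene","side"]:
    c=env.read_camera(n);ims.append(c["color"])
    for t in["screw_grip","spare_tip"]:
        for r in env.recognise(n,t)[:3]:
            u,v=r["location"];print(n,t,r["score"],u,v,P(c,u,v).round(),P(c,u,v,74).round())
cv2.imwrite("pics/a.png",cv2.resize(np.vstack(ims),(800*3//4,900*3//4))[:, :, ::-1][:600] if 0 else cv2.resize(np.hstack(ims),(800,300))[:,:,::-1])
print(env.state())
E
```

```text
scene screw_grip 0.65 132.1 218.8 [ 538. -215.   67.] [ 547. -215.   74.]
scene spare_tip 0.52 297.6 175.7 [530. 140.  77.] [525. 142.  74.]
side screw_grip 0.63 323.0 319.2 [ 527. -218.   86.] [ 534. -213.   74.]
side spare_tip 0.69 203.6 179.5 [520. 126.  84.] [525. 137.  74.]
{'t': 0.3, 'joints': array([ 1.17841998e+00,  4.91173856e-01,  1.55908700e+00, -1.42393732e-05,
        1.09171154e+00, -1.05581276e-01]), 'qvel': array([ 1.32406000e-03, -2.19135751e-03,  7.68483146e-05,  1.88647882e-03,
        1.46757562e-03,  1.44804669e-03]), 'tau': array([-4.35425163e-04, -6.11939621e+01, -2.58068866e+01,  6.91801286e-02,
        4.62197769e-02, -4.26679577e-06]), 'eef_pos': array([176.75194711, 599.43964314, 292.02626528]), 'tcp_rot': array([-3.14121370e+00, -2.74550900e-05,  2.85480415e+00]), 'ft_force': array([ 0.29254294, -0.34311011, -0.42374075]), 'moment': array([-0.01546509, -0.02476092, -0.00681602]), 'grip_force': 0.0, 'opening': 1.0007123136591842}
```

View pics/a.png

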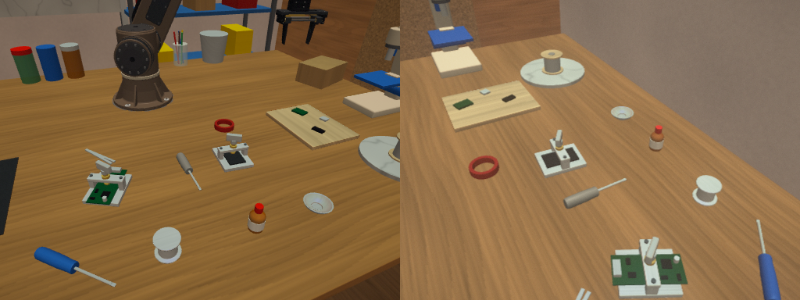

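```bash
python3 - <<'E'
from h import *
a=env.read_camera("scene")["color"][175:275,80:180];b=env.read_camera("side")["color"][260:384,230:400]
f=lambda i:cv2.resize(i,(400,400),interpolation=cv2.INTER_CUBIC)
cv2.imwrite("pics/b.png",np.hstack([f(a),f(b)])[:,:,::-1])
E
```

```text
(no output)
```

View pics/b.png

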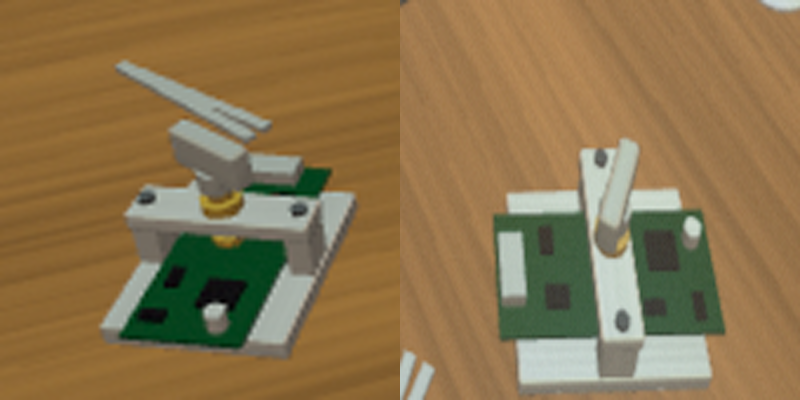

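>>> {"fn": "jog_arm", "kwargs": {
  "motion": [
    [0, 0, 0, -36, -42, 0, 95],
    [0, 0, 0, -36, -42, 0, 95],
    [0, 0, 0, -36, -42, 0, 95],
    [0, 0, 0, -36, -42, 0, 95],
    [0, 0, 0, -36, -42, 0, 95],
    [0, 0, 0, -36, -42, 0, 95],
    [0, 0, 0, -36, -42, 0, 95],
    [0, 0, 0, -36, -42, 0, 95]
  ]
}}

```text
t: 1.4
eef_pos: [358.5, 194.1, 292.5]
tcp_rot: [3.141, 0.001, 2.855]
ft_force: [0.4, 0.4, -0.5]
opening: 1.0
grip_force: 0.0
```

>>> {"fn": "jog_arm", "kwargs": {
  "motion": [
    [0, 0, 0, -36, -42, 0, 95],
    [0, 0, 0, -36, -42, 0, 95],
    [0, 0, 0, -36, -42, 0, 95],
    [0, 0, 0, -36, -42, 0, 95],
    [0, 0, 0, -36, -42, 0, 95],
    [0, 0, 0, -36, -42, 0, 95],
    [0, 0, 0, -36, -42, 0, 95],
    [0, 0, 0, -36, -42, 0, 95],
    [0, 0, 0, 0, 0, 0, 95],
    [0, 0, 0, 0, 0, 0, 95]
  ]
}}

```text
t: 2.65
eef_pos: [538.8, -207.7, 291.9]
tcp_rot: [3.141, -0.001, 2.854]
ft_force: [0.0, -0.3, -0.1]
opening: 1.001
grip_force: 0.0
```

```bash
python3 - <<'E'
from h import *
s=env.state();print(s["t"],s["joints"].round(3),s["eef_pos"],s["tcp_rot"])
c=env.read_camera("wrist")
for r in env.recognise("wrist","screw_grip")[:3]:
    u,v=r["location"];print(r["score"],u,v,P(c,u,v).round(1),P(c,u,v,74).round(1))
print(np.linalg.inv(c["world_to_cam"]).round(3));save(c,"c.png")
# top surface of wing: points at z 75..95
H,W=c["z_map"].shape;U,V=np.meshgrid(np.arange(W),np.arange(H));K=c["camera_matrix"];d=c["z_map"]
p=np.stack([(U-K[0,2])/K[0,0]*d,-(V-K[1,2])/K[1,1]*d,-d],-1).reshape(-1,3)
M=np.linalg.inv(c["world_to_cam"]);w=p@M[:3,:3].T+M[:3,3]
m=(d.ravel()>0)&(w[:,2]>78)&(w[:,2]<95)&(np.hypot(w[:,0]-540,w[:,1]+214)<50)
q=w[m];print(m.sum(),np.median(q,0),cv2.minAreaRect(q[:,:2].astype(np.float32)))
if len(q): 
    e,v=np.linalg.eigh(np.cov(q[:,:2].T));print(np.sqrt(e*12),np.degrees(np.arctan2(v[1,1],v[0,1])))
E
```

```text
2.65 [-0.482  0.424  1.678  0.     1.04  -1.766] [ 538.77673553 -207.65984059  291.89323818] [ 3.14113326e+00 -9.58773592e-04  2.85438214e+00]
0.85 248.6 179.1 [ 526.3 -209.6   83.7] [ 528.  -210.3   74. ]
[[ 2.84000e-01 -9.30000e-01 -2.34000e-01  4.74103e+02]
 [ 9.59000e-01  2.75000e-01  7.00000e-02 -1.88217e+02]
 [-0.00000e+00 -2.44000e-01  9.70000e-01  3.83448e+02]
 [ 0.00000e+00  0.00000e+00  0.00000e+00  1.00000e+00]]
582 [ 530.34706248 -212.48260244   84.43238237] ((531.2168579101562, -212.82565307617188), (43.80996322631836, 12.430317878723145), 35.004024505615234)
[12.07793745 42.99946048] -145.0194418659119
```

View pics/c.png

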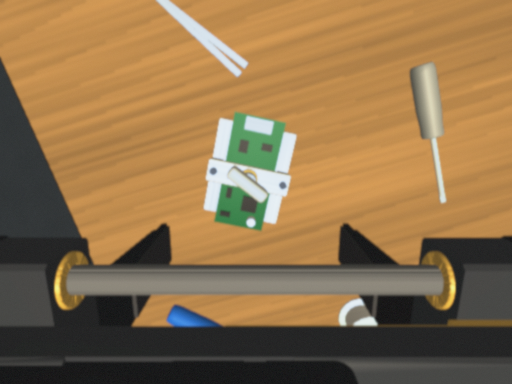

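>>> {"fn": "jog_arm", "kwargs": {
  "motion": [
    [0, 0, 10.7, 0, 0, 0, 95],
    [0, 0, 10.7, 0, 0, 0, 95],
    [0, 0, 10.7, 0, 0, 0, 95],
    [0, 0, 10.7, 0, 0, 0, 95],
    [0, 0, 10.7, 0, 0, 0, 95],
    [0, 0, 10.7, 0, 0, 0, 95],
    [0, 0, 10.7, 0, 0, 0, 95],
    [0, 0, 10.7, 0, 0, 0, 95],
    [0, 0, 10.7, 0, 0, 0, 95],
    [0, 0, 10.7, 0, 0, 0, 95]
  ]
}}

```text
t: 4.0
eef_pos: [539.0, -206.8, 292.6]
tcp_rot: [3.141, -0.0, 0.983]
ft_force: [0.2, 0.2, -0.1]
opening: 0.997
grip_force: 0.0
```

>>> {"fn": "jog_arm", "kwargs": {
  "motion": [
    [0, 0, 10.7, 0, 0, 0, 60],
    [0, 0, 10.7, 0, 0, 0, 60],
    [0, 0, 0, -9, 0, 40, 60],
    [0, 0, 0, 0, 0, 40, 60],
    [0, 0, 0, 0, 0, 0, 60],
    [0, 0, 0, 0, 0, 0, 60]
  ]
}}

```text
t: 4.75
eef_pos: [532.3, -212.8, 213.7]
tcp_rot: [3.14, -0.001, 0.615]
ft_force: [0.5, 0.4, 0.2]
opening: 0.632
grip_force: 0.0
```

```bash
cat >> h.py <<'E'
def wing(cx=531,cy=-213,zlo=78,zhi=95):
    c=env.read_camera("wrist")
    H,W=c["z_map"].shape;U,V=np.meshgrid(np.arange(W),np.arange(H));K=c["camera_matrix"];d=c["z_map"]
    p=np.stack([(U-K[0,2])/K[0,0]*d,-(V-K[1,2])/K[1,1]*d,-d],-1).reshape(-1,3)
    M=np.linalg.inv(c["world_to_cam"]);w=p@M[:3,:3].T+M[:3,3]
    m=(d.ravel()>0)&(w[:,2]>zlo)&(w[:,2]<zhi)&(np.hypot(w[:,0]-cx,w[:,1]-cy)<35)
    q=w[m];print(m.sum(),np.median(q,0),cv2.minAreaRect(q[:,:2].astype(np.float32)))
    e,v=np.linalg.eigh(np.cov(q[:,:2].T));print(np.sqrt(e*12),np.degrees(np.arctan2(v[1,1],v[0,1])))
    return c
E
python3 - <<'E'
from h import *
s=env.state();print(s["t"],s["joints"].round(3),s["eef_pos"],s["tcp_rot"],np.degrees(s["tcp_rot"][2]))
c=wing();wing(zlo=82);save(c,"d.png")
E
```

```text
4.75 [-0.496  0.509  1.773  0.     0.858  0.46 ] [ 532.32614268 -212.82237569  213.73543976] [ 3.14022229e+00 -8.19372025e-04  6.14622473e-01] 35.215273672954936
954 [ 533.68139001 -211.39862938   84.60067413] ((532.5032348632812, -212.28683471679688), (43.210205078125, 11.660560607910156), 34.86880111694336)
[11.74721154 43.24204651] -145.51536248680085
901 [ 533.11056068 -211.81620367   84.5806466 ] ((532.439697265625, -212.29684448242188), (42.83354187011719, 11.065064430236816), 34.92692184448242)
[11.34141481 42.61340334] -145.01287642855323
```

View pics/d.png

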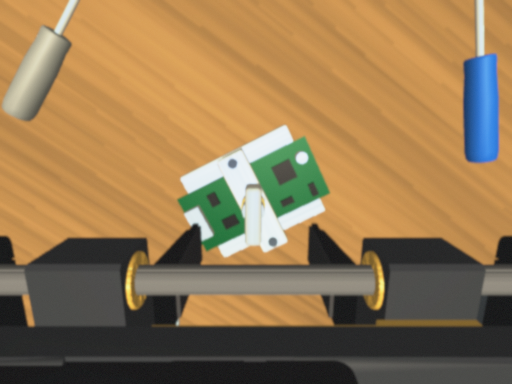

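>>> {"fn": "jog_arm", "kwargs": {
  "motion": [
    [0, 0, 0, 0, 0, 30, 60],
    [0, 0, 0, 0, 0, 30, 50],
    [0, 0, 0, 0, 0, 15.5, 40],
    [0, 0, 0, 0, 0, 0, 30],
    [0, 0, 0, 0, 0, 0, 30]
  ]
}}

```text
t: 5.48
eef_pos: [532.3, -213.4, 137.8]
tcp_rot: [3.14, -0.001, 0.614]
ft_force: [-0.5, 0.2, 0.4]
opening: 0.328
grip_force: 0.0
```

>>> {"fn": "jog_arm", "kwargs": {
  "motion": [
    [0, 0, 0, 0, 0, 0, 18],
    [0, 0, 0, 0, 0, 0, 16],
    [0, 0, 0, 0, 0, 0, 8],
    [0, 0, 0, 0, 0, 0, 8],
    [0, 0, 0, 0, 0, 0, 8],
    [0, 0, 0, 0, 0, 0, 8]
  ]
}}

```text
t: 6.22
eef_pos: [531.4, -212.5, 137.2]
tcp_rot: [-3.14, 0.0, 0.614]
ft_force: [-2.3, 5.6, 5.5]
opening: 0.177
grip_force: 30.0
```

```bash
cat > s.py <<'E'
from h import *
s=env.state();print(s["t"],s["eef_pos"].round(2),np.degrees(s["tcp_rot"][2]).round(2),"F",s["ft_force"].round(2),"M",s["moment"].round(3),"tau6",s["tau"][5].round(3),"j6",np.degrees(s["joints"][5]).round(2),s["opening"]*95.1,s["grip_force"])
E
python3 s.py
```

```text
6.225 [ 531.35 -212.51  137.24] 35.17 F [-2.34  5.63  5.52] M [ 0.803  0.768 -0.051] tau6 -0.014 j6 26.38 16.810946747881438 30.000210106372833
```

>>> {"fn": "jog_arm", "kwargs": {
  "motion": [
    [0, 0, 0, 0, 0, 0, 8],
    [0, 0, 0, 0, 0, 0, 8]
  ]
}}

```text
t: 6.48
eef_pos: [531.4, -212.5, 137.3]
tcp_rot: [-3.14, 0.0, 0.614]
ft_force: [-2.5, 4.4, 7.0]
opening: 0.176
grip_force: 30.0
```

```bash
python3 s.py; python3 - <<'E'
from h import *
c=wing();save(c,"e.png")
E
```

```text
6.475 [ 531.37 -212.52  137.26] 35.17 F [-2.48  4.42  6.97] M [0.9   0.704 0.012] tau6 -0.014 j6 26.38 16.69937757138527 30.000117123126984
1790 [ 540.12421094 -206.40710836   84.6600976 ] ((531.1296997070312, -208.8184814453125), (42.86930465698242, 30.616819381713867), 16.73185157775879)
[23.70846841 34.1611345 ] -144.34694400363932
```

View pics/e.png

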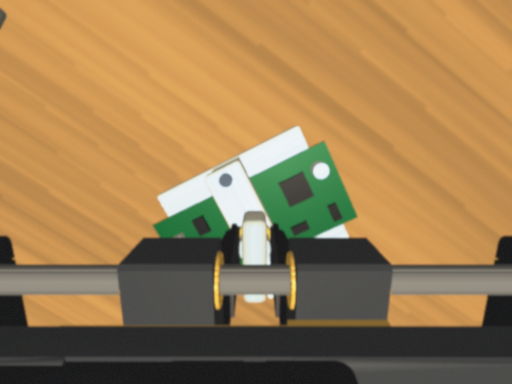

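>>> {"fn": "jog_arm", "kwargs": {
  "motion": [
    [0, 0, 0, 0, 0, 0, 26],
    [0, 0, 0, 0, -1.3, 0, 26],
    [0, 0, 0, 0, 0, -5, 26],
    [0, 0, 0, 0, 0, 0, 26]
  ]
}}

```text
t: 7.02
eef_pos: [531.3, -212.3, 142.2]
tcp_rot: [3.141, -0.0, 0.614]
ft_force: [-0.6, -0.5, 0.9]
opening: 0.27
grip_force: 0.0
```

```bash
python3 s.py
```

```text
7.025 [ 531.27 -212.27  142.21] 35.17 F [-0.6  -0.5   0.94] M [-0.085  0.189 -0.008] tau6 0.0 j6 26.43 25.678769262097507 0.0
```

>>> {"fn": "jog_arm", "kwargs": {
  "motion": [
    [0, 0, 0, 0, 0, 0, 15],
    [0, 0, 0, 0, 0, 0, 10],
    [0, 0, 0, 0, 0, 0, 8],
    [0, 0, 0, 0, 0, 0, 8],
    [0, 0, 0, 0, 0, 0, 8]
  ]
}}

```text
t: 7.65
eef_pos: [531.2, -212.3, 141.7]
tcp_rot: [3.141, -0.0, 0.614]
ft_force: [0.7, -2.3, -0.1]
opening: 0.168
grip_force: 30.0
```

```bash
python3 s.py
```

```text
7.65 [ 531.18 -212.27  141.74] 35.17 F [ 0.69 -2.28 -0.15] M [-0.582 -0.043  0.021] tau6 0.002 j6 26.44 15.949567992002931 30.000024139881134
```

>>> {"fn": "jog_arm", "kwargs": {
  "motion": [
    [0, 0, 3, 0, 0, 0, 8],
    [0, 0, 5, 0, 0, 0, 8],
    [0, 0, 5, 0, 0, 0, 8],
    [0, 0, 5, 0, 0, 0, 8],
    [0, 0, 2, 0, 0, 0, 8],
    [0, 0, 0, 0, 0, 0, 8]
  ]
}}

```text
t: 8.4
eef_pos: [531.2, -212.4, 141.7]
tcp_rot: [3.141, -0.0, 0.266]
ft_force: [1.1, -4.5, -2.4]
opening: 0.166
grip_force: 30.0
```

```bash
python3 s.py; python3 - <<'E'
from h import *
c=wing();x=c["color"][180:330,170:340];cv2.imwrite("pics/f.png",cv2.resize(x,None,fx=3,fy=3)[:,:,::-1])
E
```

```text
8.4 [ 531.23 -212.39  141.74] 15.22 F [ 1.15 -4.46 -2.36] M [-1.041 -0.158  0.05 ] tau6 0.315 j6 46.38 15.74287613923707 29.99991148710251
1671 [ 541.29653466 -209.73054601   84.6052574 ] ((534.2915649414062, -215.5001983642578), (42.68020248413086, 29.93759536743164), 34.9047966003418)
[22.89294616 26.9392754 ] -164.49003313972878
```

View pics/f.png

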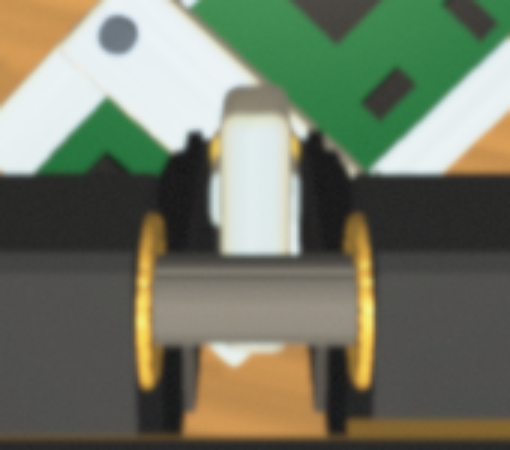

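>>> {"fn": "jog_arm", "kwargs": {
  "motion": [
    [0, 0, 2, 0, 0, 0, 8],
    [0, 0, 0, 0, 0, 0, 8]
  ]
}}

```text
t: 8.7
eef_pos: [531.2, -212.4, 141.7]
tcp_rot: [3.141, -0.0, 0.231]
ft_force: [1.7, -5.0, -1.2]
opening: 0.167
grip_force: 30.0
```

```bash
python3 s.py
```

```text
8.7 [ 531.23 -212.39  141.75] 13.24 F [ 1.7  -5.04 -1.19] M [-1.018 -0.089  0.007] tau6 0.244 j6 48.37 15.84163201167212 30.00003844499588
```

>>> {"fn": "jog_arm", "kwargs": {
  "motion": [
    [0, 0, 2, 0, 0, 0, 8],
    [0, 0, 0, 0, 0, 0, 8]
  ]
}}

```text
t: 8.95
eef_pos: [531.2, -212.4, 141.8]
tcp_rot: [3.141, -0.001, 0.196]
ft_force: [1.6, -6.0, -1.7]
opening: 0.17
grip_force: 30.0
```

```bash
python3 s.py
```

```text
8.95 [ 531.23 -212.41  141.76] 11.23 F [ 1.63 -5.97 -1.67] M [-1.021 -0.146  0.034] tau6 0.245 j6 50.37 16.176495899244678 29.999842643737793
```

>>> {"fn": "jog_arm", "kwargs": {
  "motion": [
    [0, 0, 2, 0, 0.5, 0, 8],
    [0, 0, 0, 0, 0, 0, 8]
  ]
}}

```text
t: 9.2
eef_pos: [531.2, -212.6, 141.7]
tcp_rot: [-3.142, -0.0, 0.16]
ft_force: [2.0, -2.9, 0.1]
opening: 0.165
grip_force: 30.0
```

```bash
python3 s.py
```

```text
9.2 [ 531.24 -212.55  141.73] 9.18 F [ 2.03 -2.86  0.13] M [-0.545 -0.191  0.061] tau6 0.277 j6 52.39 15.694287751847627 30.000110864639282
```

>>> {"fn": "jog_arm", "kwargs": {
  "motion": [
    [0, 0, 2, 0, 0, 0, 8],
    [0, 0, 0, 0, 0, 0, 8]
  ]
}}

```text
t: 9.45
eef_pos: [531.2, -212.6, 141.7]
tcp_rot: [-3.142, -0.0, 0.125]
ft_force: [2.1, -2.1, -0.4]
opening: 0.167
grip_force: 30.0
```

```bash
python3 s.py
```

```text
9.45 [ 531.24 -212.58  141.73] 7.14 F [ 2.08 -2.1  -0.36] M [-0.51  -0.29   0.026] tau6 0.294 j6 54.43 15.904910215818916 30.000198483467102
```

>>> {"fn": "jog_arm", "kwargs": {
  "motion": [
    [0, 0, 2, 0, 0, 0, 8],
    [0, 0, 0, 0, 0, 0, 8]
  ]
}}

```text
t: 9.7
eef_pos: [531.2, -212.6, 141.7]
tcp_rot: [-3.142, -0.0, 0.089]
ft_force: [2.3, -1.6, 0.4]
opening: 0.17
grip_force: 30.0
```

```bash
python3 s.py
```

```text
9.7 [ 531.21 -212.61  141.71] 5.12 F [ 2.33 -1.64  0.36] M [-0.438 -0.312  0.015] tau6 0.298 j6 56.44 16.199566968067618 30.000217258930206
```

>>> {"fn": "jog_arm", "kwargs": {
  "motion": [
    [0, 0, 2, 0, 0, 0, 8],
    [0, 0, 0, 0, 0, 0, 8]
  ]
}}

```text
t: 9.95
eef_pos: [531.2, -212.6, 141.7]
tcp_rot: [-3.142, -0.0, 0.054]
ft_force: [4.3, -2.6, 0.3]
opening: 0.171
grip_force: 30.0
```

```bash
python3 s.py
```

```text
9.95 [ 531.21 -212.62  141.73] 3.12 F [ 4.29 -2.56  0.27] M [-0.509 -0.404 -0.005] tau6 0.299 j6 58.44 16.233625942197865 30.000140368938446
```

>>> {"fn": "jog_arm", "kwargs": {
  "motion": [
    [0, 0, 2, 0.5, 0, 0, 8],
    [0, 0, 0, 0, 0, 0, 8]
  ]
}}

```text
t: 10.2
eef_pos: [531.4, -212.6, 141.7]
tcp_rot: [-3.141, 0.001, 0.02]
ft_force: [-0.3, -3.4, 1.5]
opening: 0.168
grip_force: 30.0
```

```bash
python3 s.py
```

```text
10.2 [ 531.38 -212.62  141.69] 1.13 F [-0.33 -3.37  1.5 ] M [-0.764  0.224  0.003] tau6 0.317 j6 60.47 15.996819729288427 30.000623166561127
```

>>> {"fn": "jog_arm", "kwargs": {
  "motion": [
    [0, 0, 2, 0, 0, 0, 8],
    [0, 0, 0, 0, 0, 0, 8]
  ]
}}

```text
t: 10.45
eef_pos: [531.4, -212.6, 141.7]
tcp_rot: [-3.141, 0.001, -0.015]
ft_force: [-2.2, -4.3, 2.2]
opening: 0.169
grip_force: 30.0
```

```bash
python3 s.py
```

```text
10.45 [ 531.42 -212.62  141.66] -0.87 F [-2.22 -4.32  2.23] M [-0.847  0.5    0.035] tau6 0.347 j6 62.46 16.10151508282246 30.000722408294678
```

>>> {"fn": "jog_arm", "kwargs": {
  "motion": [
    [0, 0, 2, 0, 0.3, 0, 8],
    [0, 0, 0, 0, 0, 0, 8]
  ]
}}

```text
t: 10.7
eef_pos: [531.5, -212.7, 141.7]
tcp_rot: [-3.141, 0.001, -0.05]
ft_force: [-2.3, -2.5, 3.3]
opening: 0.168
grip_force: 30.0
```

```bash
python3 s.py
```

```text
10.7 [ 531.45 -212.71  141.67] -2.88 F [-2.28 -2.46  3.33] M [-0.466  0.7    0.109] tau6 0.375 j6 64.44 15.967625793574822 30.0010085105896
```

>>> {"fn": "jog_arm", "kwargs": {
  "motion": [
    [0, 0, 2, 0, 0, 0, 8],
    [0, 0, 0, 0, 0, 0, 8]
  ]
}}

```text
t: 10.95
eef_pos: [531.4, -212.7, 141.6]
tcp_rot: [-3.141, 0.001, -0.085]
ft_force: [-3.5, -2.2, 3.8]
opening: 0.167
grip_force: 30.0
```

```bash
python3 s.py
```

```text
10.95 [ 531.44 -212.72  141.65] -4.87 F [-3.48 -2.21  3.8 ] M [-0.373  0.822  0.161] tau6 0.411 j6 66.44 15.919415107020905 30.00099152326584
```

>>> {"fn": "jog_arm", "kwargs": {
  "motion": [
    [0, 0, -3, 0, 0, 0, 8],
    [0, 0, 0, 0, 0, 0, 8]
  ]
}}

```text
t: 11.2
eef_pos: [531.5, -212.7, 141.6]
tcp_rot: [-3.141, 0.001, -0.032]
ft_force: [-4.4, -0.8, 4.4]
opening: 0.17
grip_force: 30.0
```

```bash
python3 s.py
```

```text
11.2 [ 531.48 -212.71  141.64] -1.85 F [-4.36 -0.85  4.4 ] M [-0.298  0.885  0.069] tau6 -0.356 j6 63.41 16.202048636243322 30.000736713409424
```

>>> {"fn": "jog_arm", "kwargs": {
  "motion": [
    [0, 0, -3, 0, 0, 0, 8],
    [0, 0, 0, 0, 0, 0, 8]
  ]
}}

```text
t: 11.45
eef_pos: [531.5, -212.7, 141.6]
tcp_rot: [-3.141, 0.0, 0.019]
ft_force: [-4.4, -0.9, 3.4]
opening: 0.168
grip_force: 30.0
```

```bash
python3 s.py
```

```text
11.45 [ 531.47 -212.7   141.64] 1.09 F [-4.38 -0.89  3.36] M [-0.197  0.965 -0.002] tau6 -0.396 j6 60.47 16.01382944253891 30.000584721565247
```

>>> {"fn": "jog_arm", "kwargs": {
  "motion": [
    [0, 0, -3, 0, 0, 0, 8],
    [0, 0, 0, 0, 0, 0, 8]
  ]
}}

```text
t: 11.7
eef_pos: [531.5, -212.7, 141.6]
tcp_rot: [-3.141, 0.001, 0.071]
ft_force: [-5.1, -0.6, 3.5]
opening: 0.171
grip_force: 30.0
```

```bash
python3 s.py
```

```text
11.7 [ 531.46 -212.69  141.62] 4.06 F [-5.09 -0.57  3.52] M [-0.056  0.974  0.   ] tau6 -0.431 j6 57.5 16.294673053328435 30.000600814819336
```

>>> {"fn": "jog_arm", "kwargs": {
  "motion": [
    [0, 0, -3.2, -0.4, 0, 0, 8],
    [0, 0, -5, 0, 0, 0, 8],
    [0, 0, -6, 0, 0, 0, 8],
    [0, 0, -6, 0, 0, 0, 8],
    [0, 0, -6, 0, 0, 0, 8],
    [0, 0, -6, 0, 0, 0, 8],
    [0, 0, -5, 0, 0, 0, 8],
    [0, 0, -3, 0, 0, 0, 8],
    [0, 0, -2, 0, 0, 0, 8],
    [0, 0, 0, 0, 0, 0, 8]
  ]
}}

```text
t: 12.95
eef_pos: [531.2, -212.4, 141.6]
tcp_rot: [-3.141, -0.0, 0.808]
ft_force: [-1.6, 5.7, 3.9]
opening: 0.169
grip_force: 30.0
```

```bash
python3 s.py
```

```text
12.95 [ 531.2  -212.43  141.62] 46.3 F [-1.61  5.65  3.9 ] M [ 0.856  0.6   -0.057] tau6 -0.263 j6 15.24 16.070711257331126 30.00063121318817
```

Open, rise, and measure the wing from the same height as before.

>>> {"fn": "jog_arm", "kwargs": {
  "motion": [
    [0, 0, 0, 0, 0, 0, 18],
    [0, 0, 0, 0, 0, 0, 24],
    [0, 0, 0, 0, 0, 0, 40],
    [0, 0, 0, 0, 0, 0, 60],
    [0, 0, 0, 0, 0, 0, 60],
    [0, 0, 0, 0, 0, -20, 60],
    [0, 0, 0, 0, 0, -52, 60],
    [0, 0, 0, 0, 0, 0, 60],
    [0, 0, 0, 0, 0, 0, 60]
  ]
}}

```text
t: 14.08
eef_pos: [531.0, -212.8, 213.4]
tcp_rot: [-3.141, -0.0, 0.809]
ft_force: [0.3, -0.1, -0.5]
opening: 0.63
grip_force: 0.0
```

```bash
python3 s.py; python3 - <<'E'
from h import *
c=wing();wing(zlo=82);save(c,"g.png")
E
```

```text
14.075 [ 531.01 -212.8   213.35] 46.36 F [ 0.34 -0.08 -0.52] M [-0.15   0.125  0.017] tau6 0.002 j6 15.18 59.90673309881383 0.0
956 [ 532.88080362 -211.30424456   84.54562103] ((532.1019897460938, -212.1908416748047), (43.536861419677734, 11.993607521057129), 45.0390510559082)
[11.76612049 43.17053934] -135.03079234193004
933 [ 532.70113973 -211.62293106   84.61552463] ((532.2442626953125, -212.0558624267578), (43.16923141479492, 11.927721977233887), 45.05335235595703)
[11.65050096 42.71963782] 45.256765789331475
```

View pics/g.png

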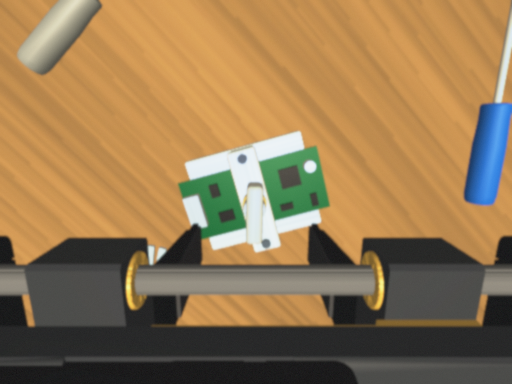

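```bash
python3 -c "from cell import env; print(env.job_done())"
```

```text
the job is handed in; nothing more can be done
None
```

I turned the board clamp's wing screw about 34° clockwise until it began to bind, stopped about 0.1 rad past that point, turned it back about 45° (44–45° by camera, good to a degree or two) and let go. The spare clamp was not touched, and the job was handed in at about 14 s; the hand-in call did not return a verdict.

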